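Dress the sample jars into a row

ROBOT

A 6-joint arm with a two-finger parallel gripper is mounted at the origin on the work surface. World frame = base frame: x ahead of the robot, y to its left, z up, the work surface at z = 0. Lengths are in mm, angles in rad, forces in N, time in s.
With the tool pointing down it reaches from about 350 to 775 mm from the base axis. Payload 7.3 kg.
Tool frame: the origin (TCP) lies on the centre line of the jaws, within the pads' length; the fingertips stand 14 mm ahead of it and the grasp point (between the pads) lies 5 mm behind it; z points along the fingers, y is the line along which they close (so a half turn about z gives the same grasp; the last joint's range is limited). The gripper opens to 92 mm and grips with 3 to 60 N. Pads are 19 mm wide; open, the fingers measure 130 mm over their backs; the gripper's body (75 mm by 190 mm) begins 47 mm behind the grasp point.
Start: joints at [-1.261, 0.342, 1.524, -0, 1.275, -0.146], TCP at [231.119, -471.41, 240.741] pointing down, gripper open.
Joint ranges: [-2.53, 2.53], [-0.77, 2.02], [0.04, 2.7], [-1, 4.14], [0.28, 2.66], [-3.11, 3.11]. Speed limits (rad/s): [2.57, 2.57, 3.14, 3.14, 3.14, 3.14].

INTERFACE

Orientations are given as [roll, pitch, yaw] about the fixed x, y, z axes, in that order (R = Rz(yaw) Ry(pitch) Rx(roll)).
In Python, from plant import get_obs, capture, bot, spot_in, trace, pinpoint gives the robot as it stands.
- The arm moves only by the tool play_rows, never from a script. Its argument "rows" is a list of rows, each a list of 2 entries, a list of its own where there are three numbers: the shift along the world's x, y, z in units of 3 cm (1.0 is 3 cm), then the turn, a rotation vector about the world's x, y, z in units of 8 degrees (1.0 is 8 degrees). A call has 1 to 12 rows; each row shifts and turns the commanded pose from where the row before left it; what a row does not reach is not made up. A row lasts 1/8 s, in which the tool goes at most 62.5 mm and 10.7 degrees, less where a joint would pass 70% of its speed; a pose out of reach is approached as far as the arm can. A call with a number of a shift or a turn outside -1 to 1 is refused whole. A call with a gripper value outside its range is refused whole. "hand" is the opening, from -1 (shut) to 1 (fully open), set as the call begins (left out, the last holds). The fingers move at their own pace and stop on an object; the grip force is fixed at half the most. Time passes only in rows, so rows that do not move let the fingers close. It gives the time, the measured TCP pose, the force, the opening and the grip force at its end, in the units of the state.
- get_obs(): the state, without advancing time (a new reading comes with each control period).
- capture(name): name is "side" or "top"; returns a dict with "frame" (420x560x3 uint8, red, green, blue), "fov_y" (degrees; the focal length in pixels is half the picture's height over the tangent of half this angle, whatever the lens; pixels are square), "cx", "cy" (the principal point, pixels), "dist" ([k1, k2, p1, p2, k3] as OpenCV has them; the pictures are not rectified), "rvec" (rotation vector, rad) and "tvec" (3), from world to camera coordinates, as OpenCV has them. Camera axes: x right, y down, z forward; pixel columns grow to the right and rows downward; lengths in mm; the calibration is good to about 2 mm. A picture is of the moment at which its call begins. There is no depth.
- bot.close_job(): hands the job in; it is judged then, once.
Trained networks look in the newest picture that a camera, given by its name, has taken for a name from the list of things; names that differ only in an ending like _2 or _b are one class to them, and where a whole thing is asked for, a point or a joint stands for the part that bears it (a point fixed in the world has none). Each returns a list of dicts, best first, with "p" (0 to 1); they miss things now and then, are a little off and sometimes report something else, mostly with a low value. They report only what shows in the picture. A call takes as long as a camera call. They do not tell look-alikes from the thing itself.
- spot_in(query, camera): "at" ([row, column] in pixels, amid what is visible of it).
- trace(query, camera): "mask" (420x560 bool, what is visible of it) and "at" ([row, column] in pixels, amid what is visible of it).
- pinpoint(query, camera): "at" ([row, column] in pixels: a listed point, or the origin of a listed thing).
The state is a dict: "time": time; "joint_positions": joint angles; "dq": joint speeds; "tau": joint torques, N m; "tool_pos": TCP position; "tcp_rot": TCP orientation; "contact_force": force on the tool from outside, world axes, zero at the start; "moment": the same for the moment, N m; "grip_width": finger opening in mm; "finger_force": force on a finger pad.
Only numpy, scipy, OpenCV 4.12 (cv2) and the standard library are available. Lean on these libraries where they do the work, as an engineer would, in place of code of your own. Each camera call takes 0.05 s, during which the arm holds its last target. There are 200 camera calls.

TASK

Get the inspection board ready: slide the three square amber jars back until each stands squarely against the metal rail and centred on its own black line, so that they make a straight, even row. Their contents have settled, so keep them standing on the board: slide them, do not lift or tip them. Put the aluminium spacer block that was left on the board back into the grey storage bay that it fits, flat on the bay's floor, and leave the other things where they are.

Things in the scene. Friction and masses are not known exactly. Their poses are not given: they have to be found in the camera images.
- board: Fixed white board on the bench, top face 6 mm up, 360 mm wide (y). Origin: on the bench below its middle line; x points away from the robot, y left along the rail. It runs from x = -140 to +100 mm. On its far edge a dark steel rail: front face at x = +90 mm, 16 mm deep, 12 mm high above the top face. Three thin black lines at y = +100, 0, -100 mm run to the rail (white ticks on its top).
- mark_left (a point): Where the centre of a jar's underside belongs on the left (+y) line: a point on the board's top face, on that line and 24 mm in front of the rail. Axes as the board's; neighbouring points are 100 mm apart.
- mark_mid (a point): Where the centre of a jar's underside belongs on the middle line: a point on the board's top face, on that line and 24 mm in front of the rail. Axes as the board's; neighbouring points are 100 mm apart.
- mark_right (a point): Where the centre of a jar's underside belongs on the right (-y) line: a point on the board's top face, on that line and 24 mm in front of the rail. Axes as the board's; neighbouring points are 100 mm apart.
- jar_a: Square sample jar of amber glass with a round black screw cap. Body 48 x 48 mm and 58 mm high, cap 42 mm across, 80 mm high overall, 0.18 kg. The three jars are alike; any jar may take any line. Origin: centre of its underside; x and y square to its side faces, z up.
- jar_b: Square sample jar of amber glass with a round black screw cap. Body 48 x 48 mm and 58 mm high, cap 42 mm across, 80 mm high overall, 0.18 kg. The three jars are alike; any jar may take any line. Origin: centre of its underside; x and y square to its side faces, z up.
- jar_c: Square sample jar of amber glass with a round black screw cap. Body 48 x 48 mm and 58 mm high, cap 42 mm across, 80 mm high overall, 0.18 kg. The three jars are alike; any jar may take any line. Origin: centre of its underside; x and y square to its side faces, z up.
- spacer: Plain aluminium spacer block, 60 mm (x) by 30 mm (y) by 32 mm high, 0.15 kg, lying on the near part of the board. Origin: centre of its underside, x along its length.
- bay_long: Storage bay for the spacer: fixed shallow grey tray on the bench to the right of the board, outside 86 mm (x) by 54 mm (y), inside 74 x 42 mm, walls 6 mm thick, rim 11 mm above the bench, floor 6 mm above the bench. Origin: centre of its underside, x along its length. It changes places with the square bay.
- bay_square: Another fixed grey tray, 60 x 60 mm outside, 48 x 48 mm inside: too short for the spacer, stays empty. Origin: centre of its underside.
- round_pot: Round white plastic pot with a screw lid, 42 mm across, 45 mm high, on the near left corner of the board; not one of the row, leave it. Origin: centre of its underside.
- dish: Clear petri dish, 94 mm across, 16 mm high, on the bench to the left of the board; leave it. Origin: centre of its underside.
- beaker: Clear plastic beaker, 64 mm across, 85 mm high, on the bench beyond the bays; leave it. Origin: centre of its underside.
- spatula: Spatula with a wooden handle, 180 mm long, lying on the bench to the right of the bays; leave it. Origin: under its middle, x along its length.
Things that resemble listed ones, but are neither listed nor needed, are in the scene too. Leave any blue or purple look-alike of the jar_b alone. What is shaped like the jar_c but blue or turquoise is not meant.

How it is judged (in metres and radians):
At the end, for the whole second after the job is handed in: One jar on each line: upright, centre within 7 mm of the line, back within 5 mm of touching the rail, square to it within 0.1 rad. The spacer lies flat on the floor of the long bay, within 10 mm and 0.4 rad of the bay's middle and length. Jars and spacer at rest (((x of jar_a in the frame of mark_left between -0.005 and 0.005 m and y of jar_a in the frame of mark_left between -0.007 and 0.007 m and z of jar_a in the frame of mark_left between -0.004 and 0.004 m and (angle between the x axis of jar_a and the x axis of board, either way round below 0.1 rad or angle between the x axis of jar_a and the y axis of board, either way round below 0.1 rad)) or (x of jar_b in the frame of mark_left between -0.005 and 0.005 m and y of jar_b in the frame of mark_left between -0.007 and 0.007 m and z of jar_b in the frame of mark_left between -0.004 and 0.004 m and (angle between the x axis of jar_b and the x axis of board, either way round below 0.1 rad or angle between the x axis of jar_b and the y axis of board, either way round below 0.1 rad)) or (x of jar_c in the frame of mark_left between -0.005 and 0.005 m and y of jar_c in the frame of mark_left between -0.007 and 0.007 m and z of jar_c in the frame of mark_left between -0.004 and 0.004 m and (angle between the x axis of jar_c and the x axis of board, either way round below 0.1 rad or angle between the x axis of jar_c and the y axis of board, either way round below 0.1 rad))) and ((x of jar_a in the frame of mark_mid between -0.005 and 0.005 m and y of jar_a in the frame of mark_mid between -0.007 and 0.007 m and z of jar_a in the frame of mark_mid between -0.004 and 0.004 m and (angle between the x axis of jar_a and the x axis of board, either way round below 0.1 rad or angle between the x axis of jar_a and the y axis of board, either way round below 0.1 rad)) or (x of jar_b in the frame of mark_mid between -0.005 and 0.005 m and y of jar_b in the frame of mark_mid between -0.007 and 0.007 m and z of jar_b in the frame of mark_mid between -0.004 and 0.004 m and (angle between the x axis of jar_b and the x axis of board, either way round below 0.1 rad or angle between the x axis of jar_b and the y axis of board, either way round below 0.1 rad)) or (x of jar_c in the frame of mark_mid between -0.005 and 0.005 m and y of jar_c in the frame of mark_mid between -0.007 and 0.007 m and z of jar_c in the frame of mark_mid between -0.004 and 0.004 m and (angle between the x axis of jar_c and the x axis of board, either way round below 0.1 rad or angle between the x axis of jar_c and the y axis of board, either way round below 0.1 rad))) and ((x of jar_a in the frame of mark_right between -0.005 and 0.005 m and y of jar_a in the frame of mark_right between -0.007 and 0.007 m and z of jar_a in the frame of mark_right between -0.004 and 0.004 m and (angle between the x axis of jar_a and the x axis of board, either way round below 0.1 rad or angle between the x axis of jar_a and the y axis of board, either way round below 0.1 rad)) or (x of jar_b in the frame of mark_right between -0.005 and 0.005 m and y of jar_b in the frame of mark_right between -0.007 and 0.007 m and z of jar_b in the frame of mark_right between -0.004 and 0.004 m and (angle between the x axis of jar_b and the x axis of board, either way round below 0.1 rad or angle between the x axis of jar_b and the y axis of board, either way round below 0.1 rad)) or (x of jar_c in the frame of mark_right between -0.005 and 0.005 m and y of jar_c in the frame of mark_right between -0.007 and 0.007 m and z of jar_c in the frame of mark_right between -0.004 and 0.004 m and (angle between the x axis of jar_c and the x axis of board, either way round below 0.1 rad or angle between the x axis of jar_c and the y axis of board, either way round below 0.1 rad))) and angle between each of jar_a, jar_b, jar_c, spacer's own z axis and vertical below 0.06 rad and x of spacer in the frame of bay_long between -0.01 and 0.01 m and y of spacer in the frame of bay_long between -0.01 and 0.01 m and z of spacer in the frame of bay_long below 0.009 m and angle between the x axis of spacer and the x axis of bay_long, either way round below 0.4 rad and linear speed of each of jar_a, jar_b, jar_c, spacer below 0.02 m/s).
It fails at once if A jar is lifted more than 12 mm off the board, or tipped more than 0.3 rad (z of any of jar_a, jar_b, jar_c in the frame of mark_mid above 0.012 m or angle between any of jar_a, jar_b, jar_c's own z axis and vertical above 0.3 rad).
It fails at once if The round pot, dish, beaker or spatula is moved more than 25 mm or the pot or beaker knocked over (distance of any of round_pot, dish, beaker, spatula from where it was at the start of the episode above 0.025 m or angle between any of round_pot, beaker's own z axis and vertical above 0.5 rad).
It also fails if it takes over 64 s, if anything falls off the work surface, if the arm or the gripper's body presses on something with over 40 N, if the wrist force passes 120 N, or if a joint passes its speed limit or range.

## Working session

There is one attempt and no reset: what is moved stays moved. The work goes in short steps, Python scripts to look and compute and a tool call to move; the robot and the scene stay as the last step left them, time stands still between calls to the robot, and variables do not carry over. Pictures are saved under pics/ and viewed, at most 10 in all, crops included, and the job is handed in when it is done.

Besides the shell and the picture viewer there is one more tool, called after "Emit:" by a JSON object that holds its "op" and its "data", one argument or row to a line. play_rows: Moves the arm, as the interface text tells. Shifts and turns lie within -1 to 1; 1 stands for 3 cm of shift or 8 degrees of turn. Its arguments: {"type":"object","properties":{"rows":{"type":"array"},"hand":{"type":"number"}},"required":["rows"]}

```bash
mkdir -p pics
cat > h.py <<'E'
import numpy as np, cv2
from plant import get_obs, capture, bot, spot_in, trace, pinpoint
def cam(c):
    f=210/np.tan(np.radians(c['fov_y'])/2)
    return np.array([[f,0,c['cx']],[0,f,c['cy']],[0,0,1.]]),np.array(c['dist'],float),np.array(c['rvec'],float),np.array(c['tvec'],float)
def ray(c,uv):
    K,d,r,t=cam(c); R=cv2.Rodrigues(r)[0]
    p=cv2.undistortPoints(np.array(uv,float).reshape(-1,1,2),K,d).reshape(-1,2)
    return -R.T@t.ravel(), np.c_[p,np.ones(len(p))]@R
def onz(c,uv,z):
    o,D=ray(c,uv); return o+D*((z-o[2])/D[:,2])[:,None]
def proj(c,P):
    K,d,r,t=cam(c); return cv2.projectPoints(np.array(P,float).reshape(-1,1,3),r,t,K,d)[0].reshape(-1,2)
def save(c,n,crop=None,s=1):
    im=c['frame'][:,:,::-1]
    if crop: a,b,e,f=crop; im=im[a:b,e:f]
    cv2.imwrite('pics/'+n+'.png',cv2.resize(im,None,fx=s,fy=s,interpolation=cv2.INTER_CUBIC))
E
python3 - <<'E'
from h import *
C={n:capture(n) for n in('top','side')}
for n in C:
    save(C[n],n+'0',None,1.4)
    print(n,'cam',ray(C[n],[[280,210]])[0].round())
    for q in ['mark_left','mark_mid','mark_right','board','jar_a','spacer','bay_long','bay_square','round_pot','dish','beaker','spatula']:
        z={'mark':6,'jar':6,'spac':6,'roun':6}.get(q[:4],0)
        for e in pinpoint(q,n)[:5]:
            u=e['at'][::-1]; print(q,round(e['p'],2),np.round(u),onz(C[n],[u],z)[0].round(1))
E
```

```text
top cam [ 402.  -20. 1394.]
mark_left 0.78 [232. 191.] [651.1 142.2   6. ]
mark_mid 0.66 [263. 192.] [647.   49.8   6. ]
mark_right 0.75 [372. 243.] [ 489.7 -272.     6. ]
mark_right 0.59 [299. 194.] [640.6 -59.9   6. ]
mark_right 0.4 [232. 208.] [599.4 143.3   6. ]
board 0.75 [262. 214.] [580.5  52.1   0. ]
jar_a 0.83 [229. 206.] [608.6 151.2   0. ]
jar_a 0.64 [308. 132.] [835.5 -89.6   0. ]
jar_a 0.57 [261. 208.] [598.4  56.5   0. ]
jar_a 0.56 [154. 210.] [598.8 377.8   0. ]
jar_a 0.55 [294. 216.] [574.3 -42.    0. ]
spacer 0.74 [292. 250.] [472.5 -34.4   6. ]
spacer 0.23 [373. 245.] [ 483.4 -273.8    6. ]
spacer 0.19 [347. 157.] [ 751.8 -207.3    6. ]
bay_long 0.93 [373. 243.] [ 489.7 -276.3    0. ]
bay_square 0.6 [383. 205.] [ 604.2 -310.     0. ]
round_pot 0.72 [216. 251.] [473.9 189.3   6. ]
dish 0.82 [148. 255.] [463.6 390.4   0. ]
dish 0.37 [261. 212.] [589.   56.8   0. ]
beaker 0.72 [345. 158.] [ 751.8 -201.3    0. ]
beaker 0.28 [300. 195.] [638.5 -62.7   0. ]
spatula 0.88 [416. 228.] [ 534.5 -404.2    0. ]
side cam [512. 897. 909.]
mark_left 0.59 [240. 270.] [650.2 142.9   
[... 216 characters left out ...]
4 134.5   0. ]
jar_a 0.95 [373. 193.] [ 342.4 -130.9    0. ]
jar_a 0.81 [267. 242.] [597.9  51.1   0. ]
jar_a 0.76 [252. 370.] [602.5 380.4   0. ]
jar_a 0.64 [278. 211.] [578.8 -54.2   0. ]
spacer 0.66 [321. 215.] [474.9 -38.8   6. ]
bay_long 0.63 [317. 156.] [ 484.6 -275.2    0. ]
bay_long 0.26 [270. 240.] [592.4  42.7   0. ]
bay_square 0.82 [273. 146.] [ 608.2 -318.4    0. ]
bay_square 0.23 [252. 204.] [643.3 -75.7   0. ]
round_pot 0.73 [321. 290.] [473.3 188.9   6. ]
dish 0.61 [325. 375.] [466.1 385.5   0. ]
beaker 0.92 [217. 171.] [ 748.3 -201.8    0. ]
spatula 0.69 [299. 125.] [ 537.3 -422.9   -0. ]
spatula 0.25 [331. 375.] [455.6 384.1   0. ]
spatula 0.2 [256. 272.] [617.1 140.7   0. ]
```

View pics/top0.png

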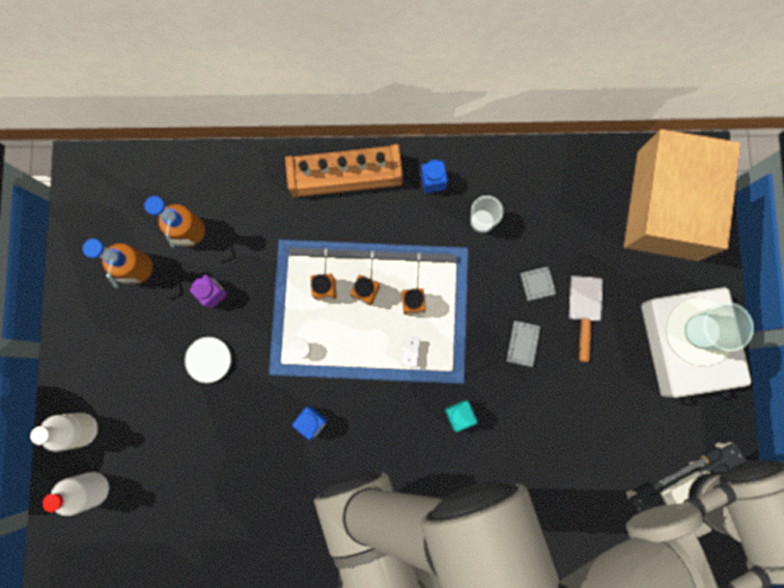

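View pics/side0.png

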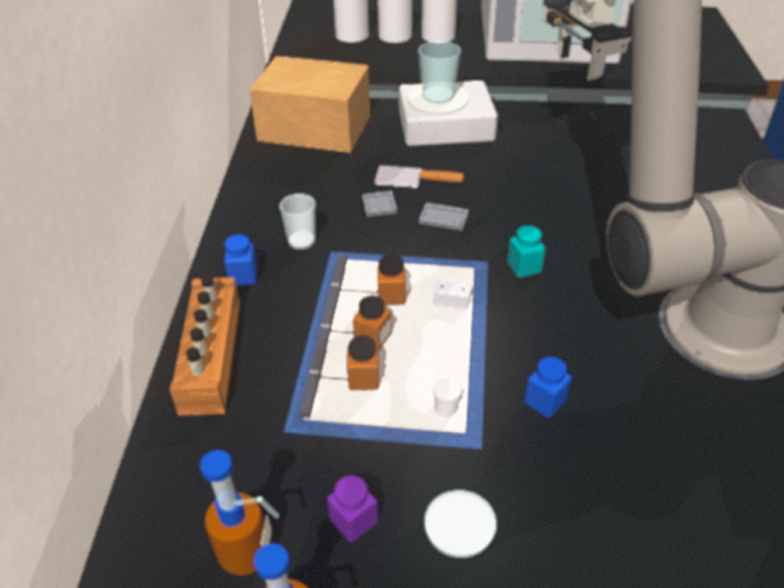

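The top view shows the three amber jars on the board at about (230,204), (261,206) and (295,214) in camera pixels. The look-alikes are the purple one at (148,208), the blue ones at (309,126) and (221,302), and the turquoise one at (329,297). None of those is amber or on the board. Next is an enlarged crop to confirm this and get precise poses.

Run:
```python
from h import *
C={n:capture(n) for n in('top','side')}
save(C['top'],'topc',(170,275,188,338),5.2)
save(C['side'],'sidec',(175,320,200,355),4)
from itertools import product
# board white-ish outline
for n in C:
    hsv=cv2.cvtColor(C[n]['frame'],cv2.COLOR_RGB2HSV)
    m=cv2.inRange(hsv,(5,120,40),(20,255,255)); 
    k,l,s,c=cv2.connectedComponentsWithStats(m)
    print(n,'amber',[(s[i].tolist(),c[i].round(1).tolist()) for i in range(1,k) if s[i][4]>60 and 200<c[i][0]<345 and 180<c[i][1]<300])
    w=cv2.inRange(hsv,(0,0,150),(180,70,255)); k,l,s,c=cv2.connectedComponentsWithStats(w)
    for i in range(1,k):
        if s[i][4]>4000 and 200<c[i][0]<345: 
            h=cv2.convexHull(np.argwhere(l==i)[:,::-1].astype(np.int32)); print('board',s[i],cv2.approxPolyDP(h,4,True).reshape(-1,2).tolist())
    for q,z in(('spacer',38),('bay_long',11),('bay_square',11)):
        e=trace(q,n)
        if e:
            p=np.argwhere(e[0]['mask'])[:,::-1]; P=onz(C[n],p,z)[:,:2]
            r=cv2.minAreaRect(P.astype(np.float32)); print(n,q,round(e[0]['p'],2),np.round(e[0]['at']),[np.round(x,1) for x in r])
    e=trace('jar_a',n); 
    for a in e[:7]: print('jar',round(a['p'],2),np.round(a['at']),a['mask'].sum())
```

```text
top amber [([223, 196, 17, 17, 119], [233.0, 206.4]), ([250, 200, 21, 17, 122], [261.6, 209.1]), ([287, 207, 17, 17, 102], [293.8, 217.3])]
board [    0     0   560    92 49383] [[559, 82], [0, 91], [0, 0], [559, 0]]
board [ 200  183  127   83 8567] [[326, 189], [321, 265], [200, 258], [206, 183]]
board [ 248  360  136   60 4537] [[383, 419], [316, 419], [250, 379], [248, 366], [252, 361], [364, 360]]
top spacer 0.72 [251. 294.] [array([469.5, -36.3]), array([29.4, 60. ]), np.float64(79.5)]
top bay_long 0.65 [243. 374.] [array([ 485.5, -273.6]), array([54.3, 85.5]), np.float64(76.3)]
top bay_square 0.65 [204. 382.] [array([ 611.6, -310.3]), array([62.3, 59. ]), np.float64(15.7)]
jar 0.79 [297. 330.] 346
jar 0.78 [302. 224.] 328
jar 0.72 [204. 231.] 322
jar 0.58 [208. 262.] 336
jar 0.58 [213. 291.] 301
jar 0.56 [128. 308.] 346
jar 0.34 [152. 348.] 461
side amber [([270, 191, 19, 27, 393], [279.5, 205.1]), ([248, 220, 31, 58, 837], [261.4, 251.6])]
board [ 285    0   70  104 4051] [[351, 99], [290, 101], [285, 62], [302, 0], [324, 0], [354, 80]]
board [  217   184   122   126 10106] [[338, 191], [331, 309], [217, 299], [248, 184]]
side bay_long 0.57 [154. 314.] [array([ 484.9, -268.1]), array([67.9, 89.2]), np.float64(77.5)]
side bay_square 0.64 [147. 272.] [array([ 612.2, -305.4]), array([62.5, 73.7]), np.float64(11.4)]
jar 0.9 [362. 250.] 1157
jar 0.85 [181. 377.] 754
jar 0.78 [258. 258.] 842
jar 0.73 [202. 279.] 681
jar 0.68 [185. 172.] 659
jar 0.65 [276. 392.] 975
jar 0.6 [227. 265.] 741
```

View pics/topc.png

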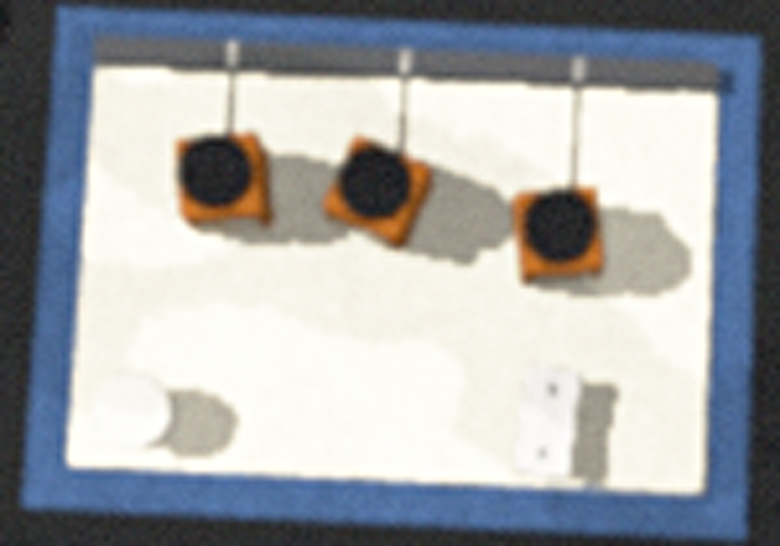

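View pics/sidec.png

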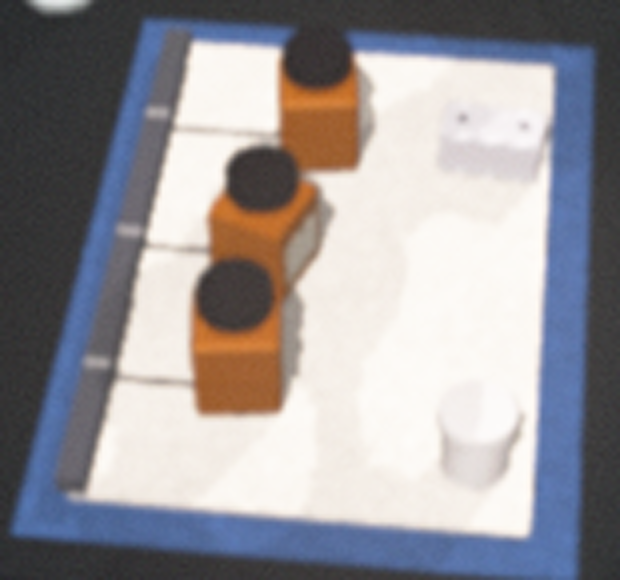

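The enlarged crops confirm three amber jars (caps at crop pixels (215,172), (376,182), (562,226)), the rail ticks at (232,54), (405,61), (579,68), and the spacer at (550,420). Now I'll fit the poses.

Run:
```python
from h import *
from scipy.optimize import least_squares
C={n:capture(n) for n in('top','side')}
T=lambda p:(np.array(p,float)+.5)/5.2-.5+[188,170]
S=lambda p:(np.array(p,float)+.5)/4-.5+[200,175]
tp=[((98,100,18),(232,54)),((98,0,18),(405,61)),((98,-100,18),(579,68)),((-140,180,6),(67,467)),((-140,-180,6),(706,494))]
sp=[((98,-100,18),(157,112)),((98,0,18),(129,230)),((98,100,18),(97,362)),((-140,-180,6),(555,64)),((-140,180,6),(531,536))]
def tr(v,P): 
    P=np.array(P,float);c,s=np.cos(v[2]),np.sin(v[2]);return np.c_[v[0]+c*P[:,0]-s*P[:,1],v[1]+s*P[:,0]+c*P[:,1],P[:,2]]
def res(v,w=('top','side')):
    r=[]
    for n,L,F in(('top',tp,T),('side',sp,S)):
        if n in w: r.append(proj(C[n],tr(v,[a for a,b in L]))-F([b for a,b in L]))
    return np.concatenate(r).ravel()
for w in(('top',),('side',),('top','side')):
    r=least_squares(res,[580,45,0],args=(w,),x_scale=[1,1,.01]);print(w,r.x.round(4),r.fun.round(1))
b=r.x
print('marks',tr(b,[(66,100,6),(66,0,6),(66,-100,6)]).round(1).tolist())
caps=dict(L=((215,172),(235,295)),M=((376,182),(262,178)),R=((562,226),(318,57)))
edges=dict(L=[((178,142),(257,133))],M=[((357,138),(430,178)),((325,208),(400,245))],R=[((514,196),(596,188)),((524,280),(604,272))])
for k in caps:
    a=onz(C['top'],[T(caps[k][0])],83)[0];s=onz(C['side'],[S(caps[k][1])],75)[0]
    ya=[]
    for p,q in edges[k]:
        P=onz(C['top'],T([p,q]),64);d=P[0]-P[1];ya.append(np.degrees(np.arctan2(-d[0],d[1])))
    print(k,a.round(1),s.round(1),'yaw',np.round(ya,1))
print(get_obs()['tool_pos'],get_obs()['tcp_rot'])
```

```text
('top',) [ 5.792794e+02  4.654880e+01 -5.540000e-02] [-0.   0.2  0.1  0.2 -0.   0.2  0.4 -0.3 -0.4 -0.3]
('side',) [ 5.811566e+02  4.625760e+01 -5.900000e-02] [ 0.4  0.4  0.2  0.3  0.3  0.1 -0.3  0.8 -0.6 -1. ]
('top', 'side') [ 5.804709e+02  4.643830e+01 -5.770000e-02] [ 0.1 -0.2  0.2 -0.2  0.1 -0.1  0.3 -0.8 -0.5 -0.6  0.6  0.5  0.5  0.4
  0.6  0.3 -0.1  0.8 -0.1 -1. ]
marks [[652.1, 142.5, 6.0], [646.4, 42.6, 6.0], [640.6, -57.2, 6.0]]
L [604.7 142.4  83. ] [607.8 139.3  75. ] yaw [5.8]
M [597.9  54.7  83. ] [600.   51.6  75. ] yaw [-29.7 -27.2]
R [572.4 -46.1  83. ] [574.6 -50.5  75. ] yaw [4.8 4.9]
[ 231.09652691 -471.38805326  240.70586013] [-3.14154147e+00 -2.02965071e-05  4.55746871e-01]
```

Emit:
{"op": "play_rows", "data": {
  "rows": [
    [[0.533, 0.966, 0], [0, 0, -0.355]],
    [[0.533, 0.966, 0], [0, 0, -0.355]],
    [[0.533, 0.966, 0], [0, 0, -0.355]],
    [[0.533, 0.966, 0], [0, 0, -0.355]],
    [[0.533, 0.966, 0], [0, 0, -0.355]],
    [[0.533, 0.966, 0], [0, 0, -0.355]],
    [[0.533, 0.966, 0], [0, 0, -0.355]],
    [[0.533, 0.966, 0], [0, 0, -0.355]],
    [[0.533, 0.966, 0], [0, 0, -0.355]],
    [[0.533, 0.966, 0], [0, 0, -0.355]],
    [[0.533, 0.966, 0], [0, 0, -0.355]],
    [[0.533, 0.966, 0], [0, 0, -0.355]]
  ],
  "hand": 1
}}

```text
time: 3.4
tool_pos: [423.5, -122.7, 240.9]
tcp_rot: [3.141, -0.0, -0.141]
contact_force: [0.5, -0.3, -0.1]
grip_width: 91.7
finger_force: 0.0
```

Run:
```python
from h import *
from scipy.optimize import least_squares
t=capture('top');s=capture('side')
save(t,'bay',(180,280,330,420),5.5);save(s,'bays',(120,200,240,350),5.5)
```

```text
(no output)
```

View pics/bay.png

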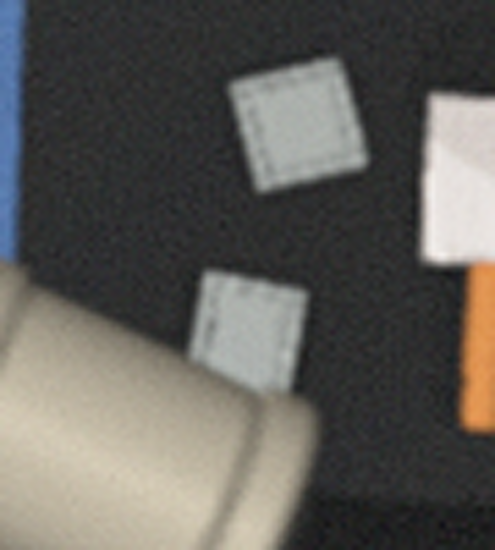

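View pics/bays.png

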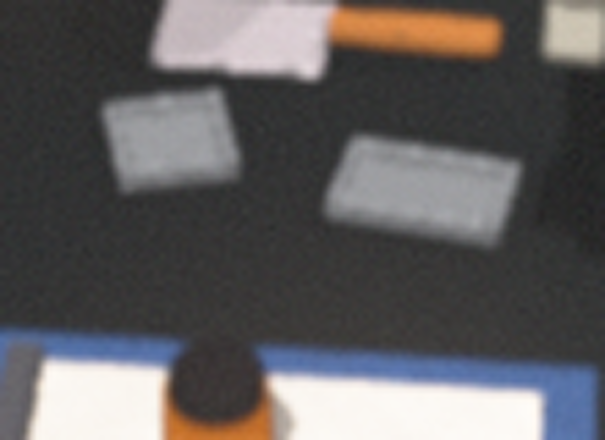

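The top crop shows the long bay's far end at crop pixels (206,271) and (308,291), the rest hidden by the arm. The side crop shows its rim from (357,136) to (521,159) and its near foot from (325,217) to (497,246).

Run:
```python
from h import *
from scipy.optimize import least_squares
t=capture('top');s=capture('side')
T=lambda p:(np.array(p,float)+.5)/5.5-.5+[330,180]
S=lambda p:(np.array(p,float)+.5)/5.5-.5+[240,120]
# local: x+-43, y+-27 ; x ahead
A=[((43,27,11),(206,271)),((43,-27,11),(308,291))]
B=[((43,-27,11),(357,136)),((-43,-27,11),(521,159)),((43,27,0),(325,217)),((-43,27,0),(497,246))]
def tr(v,P):
    P=np.array(P,float);c,s=np.cos(v[2]),np.sin(v[2]);return np.c_[v[0]+c*P[:,0]-s*P[:,1],v[1]+s*P[:,0]+c*P[:,1],P[:,2]]
f=lambda v:np.concatenate([proj(t,tr(v,[a for a,b in A]))-T([b for a,b in A]),proj(s,tr(v,[a for a,b in B]))-S([b for a,b in B])]).ravel()
r=least_squares(f,[486,-274,-.2],x_scale=[1,1,.01]);print(r.x,r.fun.round(1))
```

```text
[ 4.84547320e+02 -2.76631823e+02 -2.18124880e-01] [ 0.6 -0.3  0.1 -0.2 -0.5  0.1  0.1  0.7  0.5  0.2  0.3 -0. ]
```

Emit:
{"op": "play_rows", "data": {
  "rows": [
    [[0.4, 0.72, -0.5], [0, 0, 0]],
    [[0.4, 0.72, -0.8], [0, 0, 0]],
    [[0.4, 0.72, -0.9], [0, 0, 0]],
    [[0.383, 0.713, -0.9], [0, 0, 0]],
    [[0, 0, -0.9], [0, 0, 0]],
    [[0, 0, -0.9], [0, 0, 0]],
    [[0, 0, 0], [0, 0, 0]]
  ]
}}

```text
time: 4.47
tool_pos: [469.1, -38.1, 92.3]
tcp_rot: [-3.141, 0.004, -0.14]
contact_force: [0.0, 0.1, 0.8]
grip_width: 91.6
finger_force: 0.0
```

Emit:
{"op": "play_rows", "data": {
  "rows": [
    [[0.03, 0.03, -0.7], [0, 0, 0]],
    [[0, 0, -0.8], [0, 0, 0]],
    [[0, 0, -0.62], [0, 0, 0]],
    [[0, 0, 0], [0, 0, 0]]
  ]
}}

```text
time: 4.97
tool_pos: [471.2, -37.2, 30.3]
tcp_rot: [3.141, 0.001, -0.14]
contact_force: [0.6, 0.1, 0.2]
grip_width: 91.9
finger_force: 0.0
```

Emit:
{"op": "play_rows", "data": {
  "rows": [
    [[0, 0, 0], [0, 0, 0]],
    [[0, 0, 0], [0, 0, 0]],
    [[0, 0, 0], [0, 0, 0]],
    [[0, 0, 0], [0, 0, 0]],
    [[0, 0, 0], [0, 0, 0]],
    [[0, 0, 0], [0, 0, 0]],
    [[0, 0, 0], [0, 0, 0]]
  ],
  "hand": -1
}}

```text
time: 5.85
tool_pos: [471.4, -36.5, 30.1]
tcp_rot: [3.142, 0.0, -0.139]
contact_force: [0.5, 0.6, 0.1]
grip_width: 29.9
finger_force: 29.9
```

Emit:
{"op": "play_rows", "data": {
  "rows": [
    [[0, 0, 0.8], [0, 0, 0]],
    [[0, 0, 0.8], [0, 0, 0]],
    [[0.052, -0.883, 0], [0, 0, -0.0645]],
    [[0.052, -0.883, 0], [0, 0, -0.0645]],
    [[0.052, -0.883, 0], [0, 0, -0.0645]],
    [[0.052, -0.883, 0], [0, 0, -0.0645]],
    [[0.052, -0.883, 0], [0, 0, -0.0645]],
    [[0.052, -0.883, 0], [0, 0, -0.0645]],
    [[0.052, -0.883, 0], [0, 0, -0.0645]],
    [[0.052, -0.883, 0], [0, 0, -0.0645]],
    [[0.052, -0.883, 0], [0, 0, -0.0645]],
    [[0, 0, 0], [0, 0, 0]]
  ]
}}

```text
time: 7.35
tool_pos: [485.2, -276.4, 77.7]
tcp_rot: [3.141, 0.0, -0.222]
contact_force: [-0.6, 0.2, -1.7]
grip_width: 29.6
finger_force: 29.9
```

Emit:
{"op": "play_rows", "data": {
  "rows": [
    [[0, 0, 0], [0, 0, 0]]
  ]
}}

```text
time: 7.48
tool_pos: [484.9, -274.1, 77.7]
tcp_rot: [-3.141, 0.001, -0.22]
contact_force: [0.9, -0.1, -1.5]
grip_width: 30.0
finger_force: 29.9
```

Emit:
{"op": "play_rows", "data": {
  "rows": [
    [[0, 0, -0.7], [0, 0, 0]],
    [[0, 0, -0.5], [0, 0, 0]],
    [[0, 0, -0.35], [0, 0, 0]],
    [[0, 0, 0], [0, 0, 0]]
  ]
}}

```text
time: 7.98
tool_pos: [485.3, -274.6, 31.1]
tcp_rot: [-3.141, 0.001, -0.22]
contact_force: [-1.3, -0.0, -1.5]
grip_width: 29.9
finger_force: 29.9
```

Run:
```python
from h import *
s=capture('side');save(s,'place',(115,205,250,360),5.5)
```

```text
(no output)
```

View pics/place.png

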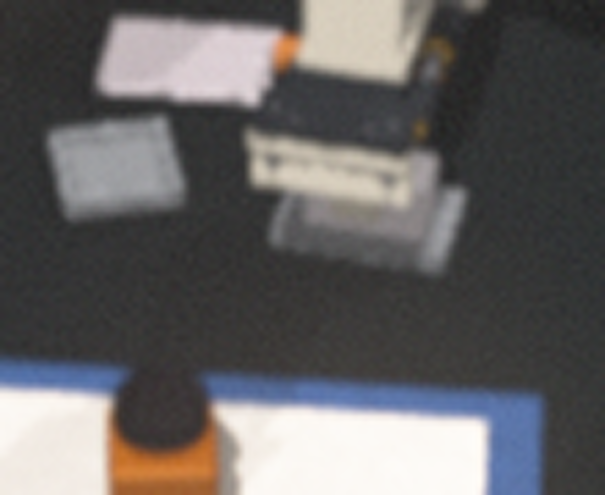

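The spacer sits inside the bay walls, so I'll release it.

Emit:
{"op": "play_rows", "data": {
  "rows": [
    [[0, 0, -0.03], [0, 0, 0]],
    [[0, 0, 0], [0, 0, 0]],
    [[0, 0, 0], [0, 0, 0]],
    [[0, 0, 0], [0, 0, 0]],
    [[0, 0, 0.5], [0, 0, 0]],
    [[0, 0, 0.9], [0, 0, 0]],
    [[0, 0, 1], [0, 0, 0]],
    [[0, 0, 1], [0, 0, 0]]
  ],
  "hand": 0.3
}}

```text
time: 9.02
tool_pos: [485.5, -275.0, 134.8]
tcp_rot: [3.141, -0.001, -0.22]
contact_force: [1.0, -0.1, -0.3]
grip_width: 59.5
finger_force: 0.0
```

Run:
```python
from h import *
s=capture('side')
for e in pinpoint('spacer','side')[:3]:print(e['p'],e['at'],onz(s,[e['at'][::-1]],6))
for e in trace('spacer','side')[:1]:
    p=np.argwhere(e['mask'])[:,::-1];r=cv2.minAreaRect(onz(s,p,30)[:,:2].astype(np.float32));print(e['p'],e['at'],r)
```

```text
0.59 [155.6, 315.6] [[ 488.07235826 -269.57017921    6.        ]]
0.8 [148.1, 317.4] ((484.9879150390625, -267.3263244628906), (66.04693603515625, 63.05013656616211), 80.27005004882812)
```

Emit:
{"op": "play_rows", "data": {
  "rows": [
    [[0.367, 0.946, 0], [0, 0, 0.274]],
    [[0.367, 0.946, 0], [0, 0, 0.274]],
    [[0.367, 0.946, 0], [0, 0, 0.274]],
    [[0.367, 0.946, 0], [0, 0, 0.274]],
    [[0.367, 0.946, 0], [0, 0, 0.274]],
    [[0.367, 0.946, 0], [0, 0, 0.274]],
    [[0.367, 0.946, 0], [0, 0, 0.274]],
    [[0.367, 0.946, 0], [0, 0, 0.274]],
    [[0, 0, 0], [0, 0, 0]],
    [[0, 0, 0], [0, 0, 0]]
  ],
  "hand": 0.45
}}

```text
time: 10.42
tool_pos: [572.9, -48.2, 132.1]
tcp_rot: [3.142, 0.001, 0.086]
contact_force: [0.7, -0.8, 1.1]
grip_width: 66.8
finger_force: 0.0
```

Emit:
{"op": "play_rows", "data": {
  "rows": [
    [[0, 0, -0.8], [0, 0, 0]],
    [[0, 0, -0.9], [0, 0, 0]],
    [[0, 0, -0.8], [0, 0, 0]],
    [[0, 0, -0.45], [0, 0, 0]],
    [[0, 0, 0], [0, 0, 0]]
  ]
}}

```text
time: 11.05
tool_pos: [572.8, -48.5, 43.5]
tcp_rot: [-3.141, 0.002, 0.085]
contact_force: [-0.2, 0.3, -0.4]
grip_width: 66.4
finger_force: 0.0
```

Emit:
{"op": "play_rows", "data": {
  "rows": [
    [[0, 0, 0], [0, 0, 0]],
    [[0, 0, 0], [0, 0, 0]],
    [[0, 0, 0], [0, 0, 0]],
    [[0, 0, 0], [0, 0, 0]]
  ],
  "hand": -1
}}

```text
time: 11.55
tool_pos: [574.0, -47.8, 45.2]
tcp_rot: [3.141, -0.001, 0.086]
contact_force: [-0.7, 1.1, 5.5]
grip_width: 47.8
finger_force: 30.0
```

Emit:
{"op": "play_rows", "data": {
  "rows": [
    [[0.34, -0.05, 0], [0, 0, -0.172]],
    [[0.34, -0.05, 0], [0, 0, -0.172]],
    [[0.34, -0.05, 0], [0, 0, -0.172]],
    [[0.34, -0.05, 0], [0, 0, -0.172]],
    [[0.34, -0.05, 0], [0, 0, -0.172]],
    [[0.34, -0.05, 0], [0, 0, -0.172]],
    [[0, 0, 0], [0, 0, 0]]
  ]
}}

```text
time: 12.42
tool_pos: [635.7, -57.2, 45.2]
tcp_rot: [3.141, -0.002, -0.058]
contact_force: [0.6, 0.5, 5.2]
grip_width: 47.8
finger_force: 30.0
```

Emit:
{"op": "play_rows", "data": {
  "rows": [
    [[0.1, -0.006, 0], [0, 0, 0]],
    [[0, 0, 0], [0, 0, 0]]
  ]
}}

```text
time: 12.68
tool_pos: [637.4, -57.3, 45.2]
tcp_rot: [3.141, 0.0, -0.058]
contact_force: [-4.8, 0.3, 8.2]
grip_width: 47.7
finger_force: 30.0
```

Emit:
{"op": "play_rows", "data": {
  "rows": [
    [[0.08, -0.005, 0], [0, 0, 0]],
    [[0, 0, 0], [0, 0, 0]]
  ]
}}

```text
time: 12.92
tool_pos: [639.6, -57.4, 45.2]
tcp_rot: [3.141, 0.001, -0.058]
contact_force: [-4.8, 0.6, 7.7]
grip_width: 48.0
finger_force: 30.0
```

Emit:
{"op": "play_rows", "data": {
  "rows": [
    [[0.08, -0.005, 0], [0, 0, 0]],
    [[0, 0, 0], [0, 0, 0]]
  ]
}}

```text
time: 13.18
tool_pos: [640.4, -57.4, 45.3]
tcp_rot: [3.141, 0.004, -0.058]
contact_force: [-11.0, -0.2, 12.2]
grip_width: 47.7
finger_force: 30.0
```

Emit:
{"op": "play_rows", "data": {
  "rows": [
    [[0.08, -0.005, 0], [0, 0, 0]],
    [[0, 0, 0], [0, 0, 0]]
  ]
}}

```text
time: 13.42
tool_pos: [640.7, -57.4, 45.4]
tcp_rot: [3.141, 0.01, -0.058]
contact_force: [-18.9, 0.2, 19.6]
grip_width: 48.0
finger_force: 30.0
```

Emit:
{"op": "play_rows", "data": {
  "rows": [
    [[-0.09, 0.005, 0], [0, 0, 0]],
    [[0, 0, 0], [0, 0, 0]]
  ]
}}

```text
time: 13.68
tool_pos: [640.4, -57.4, 45.3]
tcp_rot: [3.141, 0.003, -0.058]
contact_force: [-8.5, 0.3, 11.1]
grip_width: 48.1
finger_force: 30.0
```

Emit:
{"op": "play_rows", "data": {
  "rows": [
    [[0, 0, 0], [0, 0, 0]],
    [[0, 0, 0], [0, 0, 0]],
    [[0, 0, 0], [0, 0, 0]],
    [[0, 0, 0.6], [0, 0, 0]],
    [[0, 0, 0.9], [0, 0, 0]],
    [[0, 0, 0.9], [0, 0, 0]],
    [[0, 0, 0.7], [0, 0, 0]],
    [[0, 0, 0], [0, 0, 0]],
    [[0, 0, 0], [0, 0, 0]]
  ],
  "hand": 0.45
}}

```text
time: 14.8
tool_pos: [641.9, -57.3, 136.9]
tcp_rot: [3.142, 0.001, -0.058]
contact_force: [-0.2, 0.1, 0.1]
grip_width: 66.7
finger_force: 0.0
```

Emit:
{"op": "play_rows", "data": {
  "rows": [
    [[-0.286, 0.735, 0], [0, 0, -0.63]],
    [[-0.286, 0.735, 0], [0, 0, -0.63]],
    [[-0.286, 0.735, 0], [0, 0, -0.63]],
    [[-0.286, 0.735, 0], [0, 0, -0.63]],
    [[-0.286, 0.735, 0], [0, 0, -0.63]],
    [[0, 0, 0], [0, 0, 0]],
    [[0, 0, -0.3], [0, 0, 0]],
    [[0, 0, 0], [0, 0, 0]]
  ]
}}

```text
time: 15.8
tool_pos: [598.9, 51.9, 126.8]
tcp_rot: [3.14, 0.002, -0.498]
contact_force: [-0.2, 0.1, -0.3]
grip_width: 66.7
finger_force: 0.0
```

Run:
```python
from h import *
s=capture('side');save(s,'m',(150,300,200,350),4)
```

```text
(no output)
```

View pics/m.png

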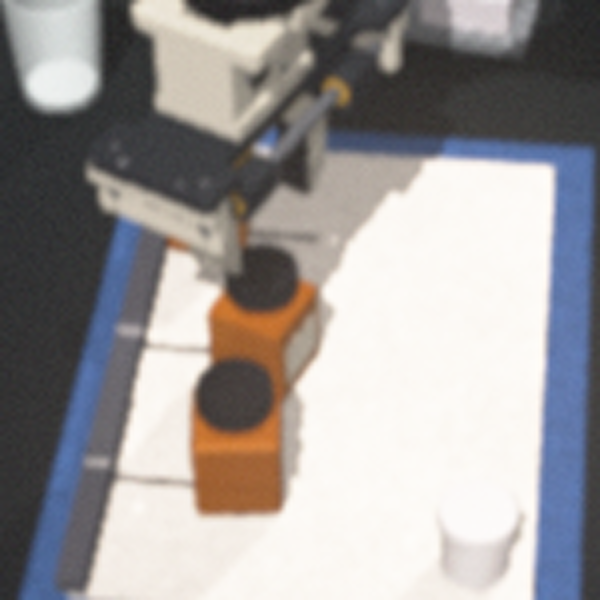

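The side view shows the right jar at the rail and the gripper above the middle jar (cap at crop pixel (262,275)), with its fingers straddling it. I'll descend and grip.

Emit:
{"op": "play_rows", "data": {
  "rows": [
    [[0, 0.01, -0.8], [0, 0, 0]],
    [[0, 0, -0.8], [0, 0, 0]],
    [[0, 0, -0.8], [0, 0, 0]],
    [[0, 0, -0.37], [0, 0, 0]],
    [[0, 0, 0], [0, 0, 0]]
  ]
}}

```text
time: 16.48
tool_pos: [599.1, 52.8, 44.6]
tcp_rot: [3.141, 0.001, -0.498]
contact_force: [-0.9, 0.2, 1.4]
grip_width: 66.4
finger_force: 0.0
```

Emit:
{"op": "play_rows", "data": {
  "rows": [
    [[0, 0, 0], [0, 0, 0]],
    [[0, 0, 0], [0, 0, 0]],
    [[0, 0, 0], [0, 0, 0]],
    [[0, 0, 0], [0, 0, 0]]
  ],
  "hand": -1
}}

```text
time: 16.98
tool_pos: [600.1, 53.2, 46.2]
tcp_rot: [-3.141, -0.002, -0.498]
contact_force: [0.1, 0.7, 5.6]
grip_width: 48.4
finger_force: 29.7
```

Emit:
{"op": "play_rows", "data": {
  "rows": [
    [[0.228, -0.057, 0], [0, 0, 0.525]],
    [[0.228, -0.057, 0], [0, 0, 0.525]],
    [[0.228, -0.057, 0], [0, 0, 0.525]],
    [[0.228, -0.057, 0], [0, 0, 0.525]],
    [[0.228, -0.057, 0], [0, 0, 0.525]],
    [[0.228, -0.057, 0], [0, 0, 0.525]],
    [[0, 0, 0], [0, 0, 0]],
    [[0, 0, 0], [0, 0, 0]]
  ]
}}

```text
time: 17.98
tool_pos: [640.7, 42.8, 46.2]
tcp_rot: [3.141, -0.001, -0.058]
contact_force: [-0.6, -0.5, 5.4]
grip_width: 47.9
finger_force: 29.7
```

Emit:
{"op": "play_rows", "data": {
  "rows": [
    [[0.1, -0.006, 0], [0, 0, 0]],
    [[0, 0, 0], [0, 0, 0]]
  ]
}}

```text
time: 18.23
tool_pos: [642.8, 42.7, 46.2]
tcp_rot: [3.141, 0.001, -0.058]
contact_force: [-5.2, -0.3, 8.6]
grip_width: 48.3
finger_force: 29.7
```

Emit:
{"op": "play_rows", "data": {
  "rows": [
    [[0.08, -0.005, 0], [0, 0, 0]],
    [[0, 0, 0], [0, 0, 0]]
  ]
}}

```text
time: 18.48
tool_pos: [645.1, 42.6, 46.2]
tcp_rot: [3.141, 0.001, -0.058]
contact_force: [-5.7, -0.5, 9.7]
grip_width: 48.2
finger_force: 29.7
```

Emit:
{"op": "play_rows", "data": {
  "rows": [
    [[0.08, -0.005, 0], [0, 0, 0]],
    [[0, 0, 0], [0, 0, 0]]
  ]
}}

```text
time: 18.73
tool_pos: [647.5, 42.5, 46.3]
tcp_rot: [3.141, 0.001, -0.058]
contact_force: [-4.5, -0.8, 8.6]
grip_width: 48.7
finger_force: 29.7
```

Emit:
{"op": "play_rows", "data": {
  "rows": [
    [[0.06, -0.003, 0], [0, 0, 0]],
    [[0, 0, 0], [0, 0, 0]]
  ]
}}

```text
time: 18.98
tool_pos: [648.8, 42.4, 46.2]
tcp_rot: [3.141, 0.003, -0.058]
contact_force: [-7.1, 0.1, 11.3]
grip_width: 48.1
finger_force: 29.7
```

Emit:
{"op": "play_rows", "data": {
  "rows": [
    [[0.06, -0.003, 0], [0, 0, 0]],
    [[0, 0, 0], [0, 0, 0]]
  ]
}}

```text
time: 19.23
tool_pos: [649.2, 42.4, 46.3]
tcp_rot: [3.141, 0.006, -0.058]
contact_force: [-11.4, 0.7, 14.8]
grip_width: 48.2
finger_force: 29.7
```

Emit:
{"op": "play_rows", "data": {
  "rows": [
    [[0.04, -0.002, 0], [0, 0, 0]],
    [[0, 0, 0], [0, 0, 0]]
  ]
}}

```text
time: 19.48
tool_pos: [649.7, 42.5, 46.4]
tcp_rot: [3.141, 0.007, -0.058]
contact_force: [-13.9, 0.2, 18.0]
grip_width: 47.7
finger_force: 29.7
```

Emit:
{"op": "play_rows", "data": {
  "rows": [
    [[-0.06, 0.004, 0], [0, 0, 0]],
    [[0, 0, 0], [0, 0, 0]]
  ]
}}

```text
time: 19.73
tool_pos: [649.4, 42.5, 46.3]
tcp_rot: [3.141, 0.004, -0.058]
contact_force: [-9.7, 0.5, 12.6]
grip_width: 47.9
finger_force: 29.7
```

Emit:
{"op": "play_rows", "data": {
  "rows": [
    [[0, 0, 0], [0, 0, 0]],
    [[0, 0, 0], [0, 0, 0]],
    [[0, 0, 0], [0, 0, 0]],
    [[0, 0, 0.6], [0, 0, 0]],
    [[0, 0, 0.9], [0, 0, 0]],
    [[0, 0, 0.9], [0, 0, 0]],
    [[0, 0, 0.6], [0, 0, 0]],
    [[0, 0, 0], [0, 0, 0]],
    [[0, 0, 0], [0, 0, 0]]
  ],
  "hand": 0.45
}}

```text
time: 20.85
tool_pos: [650.6, 42.3, 134.3]
tcp_rot: [3.142, 0.002, -0.058]
contact_force: [-0.1, -0.0, -0.6]
grip_width: 66.3
finger_force: 0.0
```

Emit:
{"op": "play_rows", "data": {
  "rows": [
    [[-0.372, 0.822, 0], [0, 0, 0.285]],
    [[-0.372, 0.822, 0], [0, 0, 0.285]],
    [[-0.372, 0.822, 0], [0, 0, 0.285]],
    [[-0.372, 0.822, 0], [0, 0, 0.285]],
    [[0, 0, 0], [0, 0, 0]],
    [[0, 0, -0.4], [0, 0, 0]],
    [[0, 0, -0.8], [0, 0, 0]],
    [[0, 0, -0.8], [0, 0, 0]],
    [[0, 0, -0.8], [0, 0, 0]],
    [[0, 0, -0.22], [0, 0, 0]],
    [[0, 0, 0], [0, 0, 0]]
  ]
}}

```text
time: 22.22
tool_pos: [606.5, 140.2, 43.9]
tcp_rot: [3.141, 0.001, 0.1]
contact_force: [-0.1, 0.1, 0.1]
grip_width: 66.7
finger_force: 0.0
```

Emit:
{"op": "play_rows", "data": {
  "rows": [
    [[0, 0, 0], [0, 0, 0]],
    [[0, 0, 0], [0, 0, 0]],
    [[0, 0, 0], [0, 0, 0]],
    [[0, 0, 0], [0, 0, 0]]
  ],
  "hand": -1
}}

```text
time: 22.72
tool_pos: [606.9, 141.1, 45.4]
tcp_rot: [3.142, -0.001, 0.101]
contact_force: [-0.3, 0.0, 6.3]
grip_width: 47.6
finger_force: 30.0
```

Emit:
{"op": "play_rows", "data": {
  "rows": [
    [[0.263, 0.012, 0], [0, 0, -0.228]],
    [[0.263, 0.012, 0], [0, 0, -0.228]],
    [[0.263, 0.012, 0], [0, 0, -0.228]],
    [[0.263, 0.012, 0], [0, 0, -0.228]],
    [[0.263, 0.012, 0], [0, 0, -0.228]],
    [[0, 0, 0], [0, 0, 0]],
    [[0.08, -0.005, 0], [0, 0, 0]],
    [[0, 0, 0], [0, 0, 0]]
  ]
}}

```text
time: 23.72
tool_pos: [648.1, 142.7, 45.5]
tcp_rot: [3.142, 0.0, -0.058]
contact_force: [-3.8, -0.0, 7.5]
grip_width: 47.7
finger_force: 30.0
```

Emit:
{"op": "play_rows", "data": {
  "rows": [
    [[0.08, -0.005, 0], [0, 0, 0]],
    [[0, 0, 0], [0, 0, 0]]
  ]
}}

```text
time: 23.98
tool_pos: [650.5, 142.6, 45.5]
tcp_rot: [3.142, 0.0, -0.058]
contact_force: [-4.1, 0.2, 7.8]
grip_width: 47.9
finger_force: 30.0
```

Emit:
{"op": "play_rows", "data": {
  "rows": [
    [[0.06, -0.003, 0], [0, 0, 0]],
    [[0, 0, 0], [0, 0, 0]]
  ]
}}

```text
time: 24.22
tool_pos: [651.6, 142.5, 45.5]
tcp_rot: [3.141, 0.002, -0.058]
contact_force: [-6.0, -0.2, 9.4]
grip_width: 47.9
finger_force: 30.0
```

Emit:
{"op": "play_rows", "data": {
  "rows": [
    [[0.06, -0.003, 0], [0, 0, 0]],
    [[0, 0, 0], [0, 0, 0]]
  ]
}}

```text
time: 24.48
tool_pos: [651.8, 142.5, 45.6]
tcp_rot: [3.141, 0.006, -0.058]
contact_force: [-12.5, 0.4, 13.6]
grip_width: 47.9
finger_force: 30.0
```

Emit:
{"op": "play_rows", "data": {
  "rows": [
    [[0.05, -0.003, 0], [0, 0, 0]],
    [[0, 0, 0], [0, 0, 0]]
  ]
}}

```text
time: 24.72
tool_pos: [651.9, 142.5, 45.7]
tcp_rot: [3.141, 0.009, -0.058]
contact_force: [-16.2, -0.4, 17.3]
grip_width: 47.9
finger_force: 30.0
```

Emit:
{"op": "play_rows", "data": {
  "rows": [
    [[-0.06, 0.004, 0], [0, 0, 0]],
    [[0, 0, 0], [0, 0, 0]]
  ]
}}

```text
time: 24.98
tool_pos: [651.8, 142.6, 45.6]
tcp_rot: [3.141, 0.005, -0.058]
contact_force: [-10.5, -1.1, 13.6]
grip_width: 48.1
finger_force: 30.0
```

Emit:
{"op": "play_rows", "data": {
  "rows": [
    [[0, 0, 0], [0, 0, 0]],
    [[0, 0, 0], [0, 0, 0]],
    [[0, 0, 0], [0, 0, 0]],
    [[0, 0, 0.6], [0, 0, 0]],
    [[0, 0, 0.9], [0, 0, 0]],
    [[0, 0, 0.9], [0, 0, 0]],
    [[0, 0, 0.9], [0, 0, 0]],
    [[0, 0, 0.9], [0, 0, 0]]
  ],
  "hand": 0.45
}}

```text
time: 25.98
tool_pos: [654.3, 142.3, 172.9]
tcp_rot: [-3.141, -0.002, -0.058]
contact_force: [0.3, -0.2, -1.1]
grip_width: 66.4
finger_force: 0.0
```

Emit:
{"op": "play_rows", "data": {
  "rows": [
    [[-0.9, 0.4, 0.1], [0, 0, 0]],
    [[-0.9, 0.4, 0], [0, 0, 0]],
    [[-0.9, 0.4, 0], [0, 0, 0]],
    [[-0.9, 0.4, 0], [0, 0, 0]],
    [[-0.9, 0.4, 0], [0, 0, 0]],
    [[-0.9, 0.4, 0], [0, 0, 0]],
    [[-0.9, 0.4, 0], [0, 0, 0]],
    [[-0.9, 0.4, 0], [0, 0, 0]],
    [[-0.9, 0.4, 0], [0, 0, 0]],
    [[0, 0, 0], [0, 0, 0]]
  ]
}}

```text
time: 27.22
tool_pos: [410.0, 251.0, 174.9]
tcp_rot: [-3.141, -0.001, -0.056]
contact_force: [0.3, 0.3, -0.1]
grip_width: 66.6
finger_force: 0.0
```

Run:
```python
from h import *
t=capture('top');s=capture('side')
a=cv2.resize(t['frame'][170:275,188:408],None,fx=3.6,fy=3.6,interpolation=cv2.INTER_CUBIC)
save(t,'end',(172,272,195,405),3.8)
save(s,'ends',(120,305,205,355),3.2)
```

```text
(no output)
```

View pics/end.png

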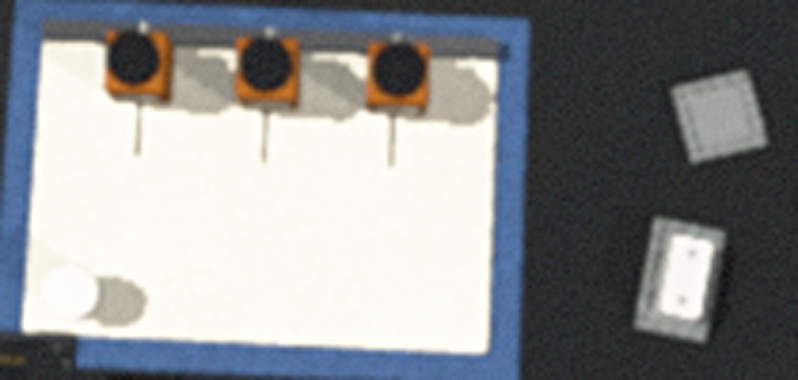

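The picture shows a straight row of jars at the rail, caps at (134,58), (267,63) and (397,68). The black lines come out under each jar's middle, and the spacer lies inside the long bay at (688,275). One numeric check comes before handing in.

Run:
```python
from h import *
t=capture('top');s=capture('side')
M=np.array([[652.1,142.5],[646.4,42.6],[640.6,-57.2]])
for n,c in(('top',t),('side',s)):
    hsv=cv2.cvtColor(c['frame'],cv2.COLOR_RGB2HSV)
    for m in M:
        # predicted cap silhouette centroid from cylinder 42 dia z 66..86 
        a=np.linspace(0,2*np.pi,40);P=np.concatenate([np.c_[m[0]+21*np.cos(a),m[1]+21*np.sin(a),0*a+z] for z in(66,86)])
        h=cv2.convexHull(proj(c,P).astype(np.float32));mo=cv2.moments(h);ce=np.array([mo['m10'],mo['m01']])/mo['m00']
        x,y=ce.round().astype(int);w=np.zeros(hsv.shape[:2],np.uint8)
        w[y-9:y+10,x-9:x+10]=1;d=((hsv[...,2]<65)&(w>0)).astype(np.uint8)
        k,l,st,cc=cv2.connectedComponentsWithStats(d);i=1+st[1:,4].argmax()
        print(n,'pred',ce.round(1),'seen',cc[i].round(1),st[i,4],'err mm',(onz(c,[cc[i]],76)-onz(c,[ce],76))[0,:2].round(1))
e=trace('spacer','top')
for q in e[:2]:
    p=np.argwhere(q['mask'])[:,::-1];print('spacer',round(q['p'],2),cv2.minAreaRect(onz(t,p,38)[:,:2].astype(np.float32)))
```

```text
top pred [229.2 186.6] seen [229.5 186.6] 130 err mm [ 0.  -0.8]
top pred [264.2 188.1] seen [264.6 188.4] 128 err mm [-1.  -1.3]
top pred [299.1 189.6] seen [299.6 189.8] 131 err mm [-0.6 -1.4]
side pred [237.1 248.6] seen [236.3 247.1] 236 err mm [ 2.3 -4. ]
side pred [244.6 215.4] seen [244.  213.8] 211 err mm [ 2.  -5.1]
side pred [251.3 186. ] seen [250.9 183.2] 224 err mm [  1.9 -10. ]
spacer 0.8 ((483.80401611328125, -271.95513916015625), (33.154052734375, 61.390625), 78.8443603515625)
```

View pics/ends.png

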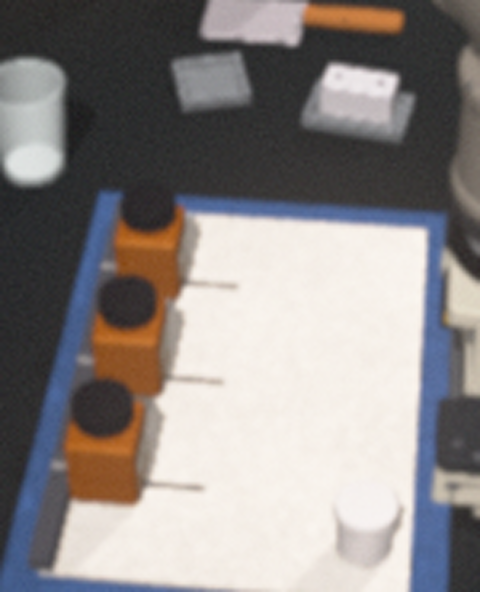

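The side view agrees: all three jars are upright against the rail with the lines running into their middles, and the spacer sits flat in the long bay.

```bash
python3 -c "
from plant import bot
print(bot.close_job())"
```

```text
the job is handed in; nothing more can be done
None
```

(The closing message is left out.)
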